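Clamp a wood offcut in the drilling jig

ROBOT

A 6-joint arm with a two-finger parallel gripper is mounted at the origin on a cart in front of the work surface, level with it; the furniture and walls round the work are solid. World frame = base frame: x ahead of the robot, y to its left, z up, the work surface at z = 0. Lengths are in mm, angles in rad, forces in N, time in s.
With the tool pointing down it reaches from about 325 to 775 mm from the base axis. Payload 5.5 kg.
Tool frame: the origin (TCP) lies on the centre line of the jaws, within the pads' length; the fingertips stand 17 mm ahead of it and the grasp point (between the pads) lies 2 mm behind it; z points along the fingers, y is the line along which they close (so a half turn about z gives the same grasp; the last joint's range is limited). The gripper opens to 85 mm and grips with 20 to 120 N. Pads are 22 mm wide; open, the fingers measure 114 mm over their backs; the gripper's body (76 mm by 85 mm) begins 54 mm behind the grasp point. The pads swing forward as they close: fully open they stand 13 mm farther back than shut.
Start: joints at [1.109, 0.091, 1.231, -0, 1.82, -0.057], TCP at [236.307, 551.521, 248.275] pointing down, gripper open.
Joint ranges: [-2.87, 2.87], [-0.86, 2.18], [0.17, 2.46], [-1.51, 4.65], [0.06, 2.69], [-2.65, 2.65]. Speed limits (rad/s): [2.57, 2.57, 3.01, 3.14, 3.14, 3.14].

INTERFACE

Orientations are given as a 3x3 rotation matrix whose columns are the frame's x, y, z axes.
In Python, from bench import arm, grab_frame, recognise, outline_of, place_of gives the robot as it stands.
- The arm moves only by the tool move_arm, never from a script. Its argument "motion" is text: rows parted by semicolons, each of 7 numbers parted by spaces: the shift along the tool's x, y, z in m, then the turn, a rotation vector about the tool's x, y, z in degrees, then the finger opening in m, from 0 to 0.0854. A call has 1 to 20 rows; each row shifts and turns the commanded pose from where the row before left it, along the tool's axes as they then stand; what a row does not reach is not made up. A row lasts 1/10 s, in which the tool goes at most 50 mm and 8.59 degrees, less where a joint would pass 70% of its speed; a pose out of reach is approached as far as the arm can. A call is refused whole if a number of a shift passes 0.05 or a number of a turn 8.59, either way. A call with a gripper value outside its range is refused whole. The fingers move at their own pace and stop on an object; "squeeze" is the grip in N (left out, the last holds). Time passes only in rows, so rows that do not move let the fingers close. It gives the time, the measured TCP pose, the force, the opening and the grip force at its end, in the units of the state.
- arm.sense(): the state, without advancing time (a new reading comes with each control period).
- grab_frame(name): name is "scene" or "top"; returns a dict with "frame" (480x640x3 uint8, blue, green, red), "z_map" (480x640 float32, mm along the optical axis (not along the pixel's ray), 0 where there is no reading), "mtx" (3x3 intrinsics, pixels), "T" (4x4, takes a point from camera to world coordinates). Camera axes: x right, y up, looking along -z (the intrinsics and any distortion apply to the point x, -y, -z); pixel columns grow to the right and rows downward; lengths in mm; the calibration is good to about 2 mm. A picture is of the moment at which its call begins.
- arm.hand_in(): hands the job in; it is judged then, once.
Trained networks look in the newest picture that a camera, given by its name, has taken for a name from the list of things; names that differ only in an ending like _2 or _b are one class to them, and where a whole thing is asked for, a point or a joint stands for the part that bears it (a point fixed in the world has none). Each returns a list of dicts, best first, with "confidence" (0 to 1); they miss things now and then, are a little off and sometimes report something else, mostly with a low value. They report only what shows in the picture. A call takes as long as a camera call. They do not tell look-alikes from the thing itself.
- recognise(camera, thing): "centre" ([x, y, z] in mm, in world coordinates, good to about 4 mm: the middle of the surface that is visible of it).
- outline_of(camera, thing): "mask" (480x640 bool, what is visible of it).
- place_of(camera, thing): "centre" ([x, y, z] in mm, in world coordinates, good to about 4 mm: a listed point, or the origin of a listed thing).
The state is a dict: "clock": time; "joint_positions": joint angles; "qvel": joint speeds; "effort": joint torques, N m; "tcp_pos": TCP position; "eef_rot": TCP orientation; "force": force on the tool from outside, world axes, zero at the start; "wrist_torque": the same for the moment, N m; "opening": finger opening in mm; "grip_force": force on a finger pad.
Only numpy, scipy, OpenCV 4.12 (cv2) and the standard library are available. Lean on these libraries where they do the work, as an engineer would, in place of code of your own. Each camera call takes 0.05 s, during which the arm holds its last target. There are 200 camera calls.

TASK

Load the wood offcut into the drilling jig for its hole: lay it flat on the base plate alongside the fence and slide it lengthwise under the bush plate until its end butts against the end stop. Then turn the clamp knob clockwise all the way to its end stop, so that the pad holds the offcut against the fence. Leave the other things on the bench where they are.

Things in the scene. Friction and masses are not known exactly. Their poses are not given: they have to be found in the camera images.
- offcut: planed light wood offcut with a dark knot near one end, a flat board 48 mm (its x) by 150 mm (its y) by 12 mm thick, 0.06 kg, lying loose flat on the bench. Origin at the centre of its underside. Either end may go to the stop.
- jig: drilling jig, fixed to the bench: grey base plate 160 (x) by 230 mm (y), top 10 mm above the bench. Origin at the centre of its underside; z up, +y along the fence to the end stop (roughly the robot's left), +x from the clamp to the fence (roughly away from the robot). Where jig y is under 4 mm the plate is bare, free for fingers on both sides of the offcut. Jig-frame numbers below are in mm.
- fence (a point): open (-y) end of the fence, on its inner upper edge (jig frame 30, 4, 20). The fence is a dark steel strip 12 mm wide, standing 10 mm above the plate, inner face at x=30, running along y from 4 to 92.
- end_stop (a point): upper edge of the end stop's face (jig frame 4, 92, 22): a dark steel block 12 mm tall above the plate, face at y=92 looking to -y, x from -13 to 21.
- bush (a point): hole centre at the underside of the bush plate (jig frame 6, 62, 28), a steel bar 10 mm thick with a brass drill bush, y 46 to 78, x -11 to 69, on a post behind the fence. Its underside is 18 mm above the base plate, so the 12 mm offcut slides under it from -y (it cannot be lowered in there). Highest point 43 mm above the bench.
- pad_face (a point): centre of the black rubber clamp pad's face, which looks to the fence (+x); 26 mm wide, at jig y=50, up to 10.5 mm above the plate. With the knob at 0 it stands at x=-27, 57 mm from the fence: the 48 mm offcut has 9 mm of play (7 mm at knob 0.3). Behind it the blue clamp housing, x -78 to -38, y 27 to 73, top 34 mm above the bench.
- nest (a point): the point on top of the base plate (jig frame 6, 17, 10) where the centre of the offcut's underside lies when the offcut is against fence and end stop, its length along the jig's y. Axes as the jig's.
- knob (a joint): clamp knob angle, rad: 0 fully open, grows clockwise seen from above, end stop at 2.2; starts at 0 to 0.3, stays where left. It takes 0.12 to 0.2 N m (3 to 4 N at the ball). Its cam drives the pad 5.9 mm a rad towards the fence, meeting the offcut at 1.5 at the latest and pushing it to the fence; the pad is sprung (about 9 N), so the knob still reaches its stop.
- knob_axis (a point): point on the knob's vertical axis at the height of its arm, 46 mm above the bench (jig frame -56, 50, 46); fixed. The black hub is 38 mm across, from 35 to 57 mm above the bench.
- knob_ball (a point): centre of the red ball, 20 mm across, at the end of the knob's steel arm (10 mm thick), 50 mm from the axis, 46 mm above the bench. At knob angle 0 the arm points 0.5 rad in front of the jig's -y direction (from -y towards -x); it turns through -x (towards the robot) to 0.44 rad short of +y at the end stop.
- oil_can: bell-shaped grey oil can with bent spout, 222x124x152 mm, on the right; loose, to be left alone. Origin at the centre of its underside
- pliers: blue-handled pliers, 178x54x18 mm, at the back; loose, to be left alone. Origin at the centre of its underside
- caliper: steel vernier caliper, 205x74x14 mm, on the left; loose, to be left alone. Origin at the centre of its underside
- marker: black and grey marker, 125x19x16 mm, near the front edge; loose, to be left alone. Origin at the centre of its underside
- screwdriver: screwdriver with black handle, 312x35x36 mm, front left; loose, to be left alone. Origin at the centre of its underside
- steel_cup: plain steel cup, 68 mm across and 67 mm tall, back right; loose, to be left alone. Origin at the centre of its underside
- bolt: hex bolt, 48x20x17 mm, at the back; loose, to be left alone. Origin at the centre of its underside
Mind the look-alikes: they are no part of the job. What is shaped like the offcut but pink or turquoise is not meant.

How it is judged (in metres and radians):
On the way, in this order (a step that is already met when the one before it is completed fails the run):
1. the offcut lies flat on the jig with its end at the end stop, between fence and clamp, while the knob is still open (less than 1 rad) (y of offcut in the frame of nest between -0.0025 and 0.002 m and z of offcut in the frame of nest between -0.003 and 0.003 m and angle between offcut's own z axis and vertical below 0.05 rad and x of offcut in the frame of nest between -0.0115 and 0.003 m and value of joint knob below 1 rad), for 0.2 s.
2. the knob is turned clockwise to its end stop (value of joint knob above 2.14 rad), for 0.2 s.
At the end, for the whole second after the job is handed in: the offcut lies flat on the base plate, its end within 2.5 mm of the end stop and its edge within 1.5 mm of the fence, parallel to it within 0.03 rad and at rest; the knob stands at its end stop (over 2.14 of 2.2 rad) (y of offcut in the frame of nest between -0.0025 and 0.002 m and z of offcut in the frame of nest between -0.003 and 0.003 m and angle between offcut's own z axis and vertical below 0.05 rad and x of offcut in the frame of nest between -0.0015 and 0.0015 m and angle between the y axis of offcut and the y axis of jig, either way round below 0.03 rad and value of joint knob above 2.14 rad and linear speed of offcut below 0.01 m/s); the robot touches nothing.
It fails at once if the oil can, pliers, caliper, marker, screwdriver, steel cup or bolt is moved by more than 30 mm (distance of any of oil_can, pliers, caliper, marker, screwdriver, steel_cup, bolt from where it was at the start of the episode above 0.03 m).
It also fails if it takes over 62 s, if anything falls off the work surface, if the arm or the gripper's body presses on something with over 40 N, if the wrist force passes 120 N, or if a joint passes its speed limit or range.

## Working session

There is one attempt and no reset: what is moved stays moved. The work goes in short steps, Python scripts to look and compute and a tool call to move; the robot and the scene stay as the last step left them, time stands still between calls to the robot, and variables do not carry over. Pictures are saved under pics/ and viewed, at most 10 in all, crops included, and the job is handed in when it is done.

Besides the shell and the picture viewer there is one more tool, called as a command line: name --argument value ..., lists and objects as JSON in quotes. move_arm: Moves the arm, as the interface text tells. Its arguments: {"type":"object","properties":{"motion":{"type":"string"},"squeeze":{"type":"number"}},"required":["motion"]}

```bash
mkdir -p pics; ls; python3 - <<'E'
from bench import arm, grab_frame, recognise, outline_of, place_of
import cv2, numpy as np
np.set_printoptions(precision=1,suppress=True)
for c in ("top","scene"):
    f=grab_frame(c); cv2.imwrite(f"pics/{c}0.png",f["frame"])
    print(c,f["T"].tolist(),f["mtx"].tolist())
    for t in ("offcut","jig","fence","end_stop","bush","pad_face","nest","knob_axis","knob_ball"):
        print(t,[(np.array(r["centre"]),round(r["confidence"],2)) for r in place_of(c,t)])
print(arm.sense())
E
```

```text
pics
top [[-0.022224737653944594, 0.9898492636212474, -0.14037270512705718, 324.87460236735166], [-0.999597362691097, -0.02447856362653828, -0.014349648908076263, -20.708251712070226], [-0.017640111598764677, 0.13999726865641318, 0.9899947430322685, 1729.172979625382], [0.0, 0.0, 0.0, 1.0]] [[517.5835829742665, 0.0, 308.3400805838921], [0.0, 517.5835829742665, 241.54794760693076], [0.0, 0.0, 1.0]]
offcut [(array([ 355.3, -433.6,    1. ]), 0.83), (array([ 542.3, -203.3,    0.9]), 0.58)]
jig []
fence [(array([551. , 214.5,  17.4]), 0.74), (array([455. , 246.7,  46.2]), 0.53), (array([362.1, 501.5,   2.7]), 0.49)]
end_stop [(array([506.6, 298. ,  24. ]), 0.89), (array([523. , 225.5,  12.2]), 0.15)]
bush [(array([512.8, 267.2,  25.4]), 0.93)]
pad_face []
nest [(array([524.8, 225.4,  11.8]), 0.86)]
knob_axis [(array([454.4, 246.9,  46.3]), 0.64)]
knob_ball [(array([425.7, 204.7,  44.6]), 0.7), (array([ 488.9, -527.6,   -0.3]), 0.28)]
scene [[0.664226378875475, 0.4866315660071926, -0.5674443026160024, -370.92481690523755], [-0.7473319985840348, 0.4147502865326726, -0.5191118219742819, -863
[... 521 characters left out ...]
6. ,  26.7]), 0.81), (array([429.8, 206.5,  47.5]), 0.31)]
pad_face []
nest [(array([523. , 224.8,  11.2]), 0.8), (array([358.8,  22.3,  -1.8]), 0.49)]
knob_axis [(array([456.9, 247.4,  51.3]), 0.86), (array([ 711.1, -105.9,    0.1]), 0.7)]
knob_ball []
{'clock': 1.0, 'joint_positions': array([ 1.1,  0.1,  1.2,  0. ,  1.8, -0.1]), 'qvel': array([-0., -0., -0.,  0., -0.,  0.]), 'effort': array([ -0. , -45.8, -41.8,   0. ,   0. ,   0. ]), 'tcp_pos': array([236.3, 551.5, 248.3]), 'eef_rot': array([[-0.9,  0.4, -0. ],
       [ 0.4,  0.9,  0. ],
       [ 0. , -0. , -1. ]]), 'force': array([ 0.9, -0.8,  0.6]), 'wrist_torque': array([-0., -0., -0.]), 'grip_force': 0.0, 'opening': 85.40880513327679}
```

View pics/top0.png

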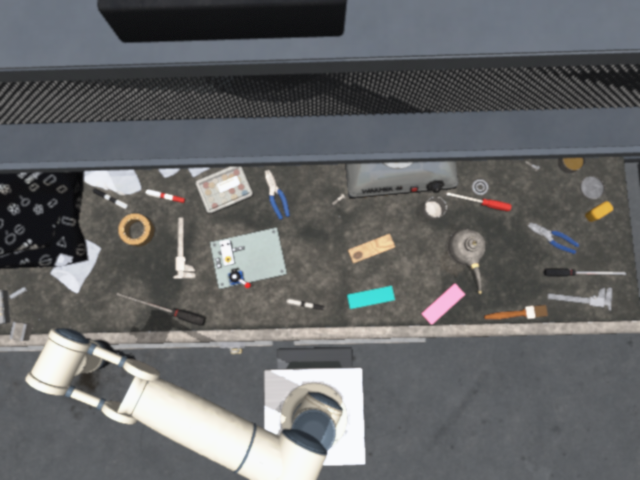

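View pics/scene0.png

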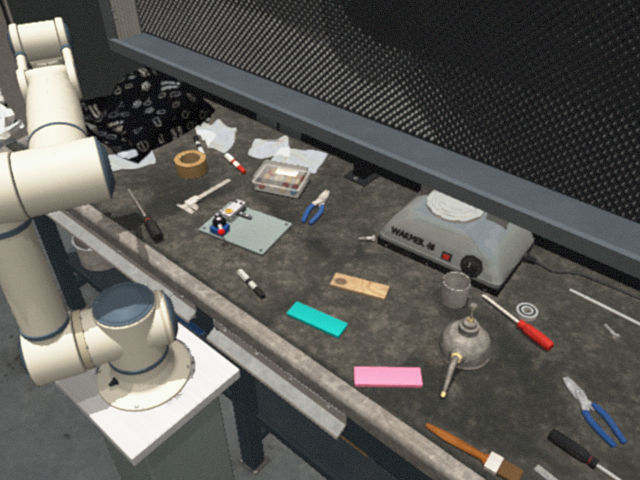

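The pictures show the wooden offcut at top (372,248) and scene (360,286). The jig plate is at top (248,258), with the knob's red ball near (247,285). The turquoise and pink boards are decoys. Next I measure the poses.

```bash
cat > h.py <<'E'
from bench import arm, grab_frame, recognise, outline_of, place_of
import cv2, numpy as np
np.set_printoptions(precision=1,suppress=True)
def toplane(f,uv,z):
    uv=np.asarray(uv,float).reshape(-1,2); K=f["mtx"]; T=f["T"]
    d=np.c_[(uv[:,0]-K[0,2])/K[0,0],-(uv[:,1]-K[1,2])/K[1,1],-np.ones(len(uv))]@T[:3,:3].T
    return (T[:3,3]+d*((z-T[2,3])/d[:,2])[:,None])[:,:2]
def project(f,p):
    p=np.asarray(p,float).reshape(-1,3); T=f["T"];K=f["mtx"]
    c=(p-T[:3,3])@T[:3,:3]
    return np.c_[K[0,0]*c[:,0]/-c[:,2]+K[0,2],K[1,1]*-c[:,1]/-c[:,2]+K[1,2]]
def rect(f,mask,z):
    v,u=np.nonzero(mask); w=toplane(f,np.c_[u,v],z)
    r=cv2.minAreaRect(w.astype(np.float32)); b=cv2.boxPoints(r)
    e=b[1]-b[0],b[2]-b[1]; l=max(e,key=np.linalg.norm); a=np.degrees(np.arctan2(l[1],l[0]))
    return np.array(r[0]),np.sort(r[1]),(a+180)%180,w.mean(0)
def comp(m,uv):
    n,l,s,c=cv2.connectedComponentsWithStats(m.astype(np.uint8)); i=l[int(uv[1]),int(uv[0])]
    return l==i if i else None
E
python3 - <<'E'
from h import *
for c,ou in (("top",(378,246)),("scene",(365,287))):
    f=grab_frame(c); hsv=cv2.cvtColor(f["frame"],cv2.COLOR_BGR2HSV)
    for r in outline_of(c,"offcut"):
        if r["mask"].sum()>0: print(c,"offcut",round(r["confidence"],2),r["mask"].sum(),*rect(f,r["mask"],12))
    for r in outline_of(c,"jig"): print(c,"jig",round(r["confidence"],2),r["mask"].sum(),*rect(f,r["mask"],10))
    g=f["frame"].astype(int); print("off px",hsv[ou[1],ou[0]])
    w=(g[...,2]-g[...,0]>25)&(g[...,2]>90); m=comp(cv2.morphologyEx(w.astype(np.uint8),cv2.MORPH_CLOSE,np.ones((5,5))),ou)
    if m is not None: print(c,"offcut col",m.sum(),*rect(f,m,12))
    ju=project(f,[540,190,10])[0]; j=g[int(ju[1]),int(ju[0])]; print("jig px",ju,j)
    m=comp(np.abs(g-j).max(2)<35,ju); 
    if m is not None: print(c,"jig col",m.sum(),*rect(f,m,10))
    im=f["frame"][200:310,190:300] if c=="top" else f["frame"][180:270,180:310]
    cv2.imwrite(f"pics/jig_{c}.png",cv2.resize(im,None,fx=6,fy=5 if c=='top' else 6,interpolation=cv2.INTER_CUBIC))
E
```

```text
top offcut 0.72 709 [ 353.3 -432.1] [ 52.6 149. ] 131.14015 [ 352.6 -432. ]
top offcut 0.69 637 [ 379.  -197.3] [ 46.8 149.7] 99.93964 [ 379.1 -196.7]
top offcut 0.57 684 [ 540.  -205.5] [ 53.  152.6] 109.747215 [ 540.5 -204.5]
top offcut 0.27 3224 [511.7 205.1] [175.3 231.2] 101.14555 [518.7 207.7]
top jig 0.71 3328 [511.4 205.9] [177.9 234.7] 100.707146 [518. 208.]
off px [ 16  87 228]
top offcut col 764 [ 541.4 -204.9] [ 54.9 157.4] 109.96292 [ 541.3 -204.9]
jig px [253.1 251.4] [202 207 195]
top jig col 2620 [518.7 208.2] [159.8 227.6] 101.146576 [522.4 196.9]
scene offcut 0.96 885 [ 533.8 -205.6] [ 61.4 150.9] 110.58252 [ 533.4 -206.3]
scene offcut 0.9 1006 [ 372.  -197.7] [ 55.2 155.2] 100.09021 [ 372.1 -200.2]
scene offcut 0.78 1323 [ 345.4 -434.5] [ 54.5 149.1] 128.87288 [ 344.8 -434.6]
scene offcut 0.38 2795 [520.8 208.2] [187.9 236.8] 100.42597 [511.  204.6]
scene jig 0.9 2777 [521.5 209.1] [184.9 235.6] 100.42591 [514.4 205.8]
scene jig 0.55 2366 [ 535.3 -518.9] [126.  286.7] 36.05197 [ 536.5 -515.8]
off px [ 17  91 226]
scene offcut col 947 [ 536.2 -205.2] [ 61.2 155.3] 109.67792 [ 536.5 -207.1]
jig px [255.1 225. ] [172 180 172]
scene jig col 1681 [523.5 179.8] [160.1 167.1] 100.536194 [523.4 169.8]
```

```bash
cat >> h.py <<'E'
def goto(p=None,yaw=None):
    """shift in tool axes (mm) and turn about tool z (deg) to point p and tool-y heading yaw (deg, mod 180)"""
    s=arm.sense(); R=s["eef_rot"]; h=np.degrees(np.arctan2(R[1,1],R[0,1]))
    print("t",round(s["clock"],2),"tcp",s["tcp_pos"],"yaw",round(h,2),"zaxis",R[:,2].round(3),"q",s["joint_positions"].round(2),"F",s["force"],"open",round(s["opening"],1),"grip",round(s["grip_force"],1))
    if p is not None: print("shift",R.T@(np.array(p)-s["tcp_pos"]))
    if yaw is not None: print("turn",-((yaw-h+90)%180-90))
E
python3 - <<'E'
from h import *
goto([555,-244.5,120],19.9)
# rigid fit of jig
P=dict(fence=(30,4,20),end_stop=(4,92,22),bush=(6,62,28),nest=(6,17,10),knob_axis=(-56,50,46))
A=[(0,0)];B=[(519,208.5)];
A*=2;B*=2
for c in("top","scene"):
    f=grab_frame(c)
    for n,p in P.items():
        r=place_of(c,n)
        if r and r[0]["confidence"]>.5: A.append(p[:2]);B.append(r[0]["centre"][:2])
A=np.array(A,float);B=np.array(B,float); a=A-A.mean(0); b=B-B.mean(0)
th=np.arctan2((a[:,0]*b[:,1]-a[:,1]*b[:,0]).sum(),(a*b).sum())
for th in (th,np.radians(11.0)):
    R=np.array([[np.cos(th),-np.sin(th)],[np.sin(th),np.cos(th)]]); t=B.mean(0)-R@A.mean(0)
    print(np.degrees(th),t); print(B-(A@R.T+t))
E
```

```text
t 1.3 tcp [236.3 551.5 248.3] yaw 66.81 zaxis [ 0. -0. -1.] q [ 1.1  0.1  1.2 -0.   1.8 -0.1] F [-1.1 -0.9  0.7] open 85.3 grip 0.0
shift [-606.4 -606.2  128.3]
turn 46.90546454375308
11.093307996946956 [519.1 207.5]
[[-0.1  1. ]
 [-0.1  1. ]
 [ 1.  -0.1]
 [-0.7  0.7]
 [-2.8 -1.5]
 [ 1.8 -1.8]
 [-0.2  1.9]
 [ 1.   0.9]
 [-1.6  1.7]
 [ 3.4 -2.4]
 [-3.3 -1.3]
 [ 1.5  0.2]]
11.0 [519.  207.5]
[[ 0.   1. ]
 [ 0.   1. ]
 [ 1.  -0.1]
 [-0.8  0.7]
 [-2.9 -1.5]
 [ 1.9 -1.8]
 [-0.2  1.8]
 [ 1.   0.9]
 [-1.7  1.7]
 [ 3.3 -2.4]
 [-3.2 -1.3]
 [ 1.5  0.1]]
```

move_arm --motion "-0.02 -0.02 0 0 0 0 0.085;-0.03 -0.03 0 0 0 0 0.085;-0.03 -0.03 0 0 0 0 0.085;-0.03 -0.03 0 0 0 0 0.085;-0.03 -0.03 0 0 0 0 0.085;-0.03 -0.03 0 0 0 0 0.085;-0.03 -0.03 0 0 0 0 0.085;-0.03 -0.03 0 0 0 0 0.085;-0.03 -0.03 0 0 0 0 0.085;-0.03 -0.03 0 0 0 0 0.085;-0.03 -0.03 0 0 0 0 0.085;-0.03 -0.03 0 0 0 0 0.085;-0.03 -0.03 0 0 0 0 0.085;-0.03 -0.03 0 0 0 0 0.085;-0.03 -0.03 0 0 0 0 0.085;-0.03 -0.03 0 0 0 0 0.085;-0.03 -0.03 0 0 0 0 0.085;-0.03 -0.03 0 0 0 0 0.085;-0.03 -0.03 0 0 0 0 0.085;-0.03 -0.03 0 0 0 0 0.085" --squeeze 40

```text
clock: 3.9
tcp_pos: [546.6, -225.0, 248.3]
eef_rot: [[-0.919, 0.394, 0.0], [0.394, 0.919, -0.0], [-0.0, 0.0, -1.0]]
force: [0.6, 0.0, 0.3]
opening: 85.1
grip_force: 0.0
```

move_arm --motion "-0.008 -0.008 0.02 0 0 0 0.085;-0.008 -0.008 0.02 0 0 0 0.085;0 0 0.02 0 0 7.9 0.085;0 0 0.02 0 0 7.8 0.085;0 0 0.02 0 0 7.8 0.085;0 0 0.02 0 0 7.8 0.085;0 0 0 0 0 7.8 0.085;0 0 0 0 0 7.8 0.085;0 0 0 0 0 0 0.085;0 0 0 0 0 0 0.085"

```text
clock: 4.9
tcp_pos: [554.8, -244.2, 128.5]
eef_rot: [[-0.344, 0.939, 0.0], [0.939, 0.344, -0.0], [-0.0, 0.0, -1.0]]
force: [-0.5, 0.9, 0.8]
opening: 85.0
grip_force: 0.0
```

```bash
python3 - <<'E'
from h import *
goto([555,-244.5,18],19.9)
f=grab_frame("scene"); cv2.imwrite("pics/s1.png",f["frame"])
E
```

```text
t 4.9 tcp [ 554.8 -244.2  128.5] yaw 20.11 zaxis [ 0. -0. -1.] q [-0.5  0.1  1.4  0.   1.6 -0.8] F [-0.5  0.9  0.8] open 85.0 grip 0.0
shift [ -0.3   0.1 110.5]
turn 0.21328731978373128
```

move_arm --motion "0 0 0.03 0 0 0 0.085;0 0 0.03 0 0 0 0.085;0 0 0.03 0 0 0 0.085;0 0 0.02 0 0 0 0.085;0 0 0 0 0 0 0.085;0 0 0 0 0 0 0.03;0 0 0 0 0 0 0.03;0 0 0 0 0 0 0.03;0 0 0 0 0 0 0.03;0 0 0 0 0 0 0.03;0 0 0 0 0 0 0.03;0 0 0 0 0 0 0.03;0 0 0 0 0 0 0.03" --squeeze 60

```text
clock: 6.25
tcp_pos: [556.1, -244.9, 21.0]
eef_rot: [[-0.341, 0.94, 0.004], [0.94, 0.341, -0.002], [-0.003, 0.003, -1.0]]
force: [-0.2, -0.1, 6.1]
opening: 45.8
grip_force: 62.0
```

move_arm --motion "0 0 -0.01 0 0 0 0.03;0 0 -0.03 0 0 0 0.03;0 0 -0.03 0 0 0 0.03;0 0 0 0 0 0 0.03;0 0 0 0 0 0 0.03"

```text
clock: 6.75
tcp_pos: [555.2, -244.4, 89.7]
eef_rot: [[-0.341, 0.94, 0.002], [0.94, 0.341, -0.001], [-0.002, 0.002, -1.0]]
force: [-0.3, -0.4, -1.9]
opening: 45.8
grip_force: 61.6
```

```bash
python3 - <<'E'
from h import *
goto()
f=grab_frame("scene"); im=f["frame"][180:360,260:460]
cv2.imwrite("pics/s2.png",cv2.resize(im,None,fx=4,fy=3.3,interpolation=cv2.INTER_CUBIC))
E
```

```text
t 6.75 tcp [ 555.2 -244.4   89.7] yaw 19.91 zaxis [ 0. -0. -1.] q [-0.5  0.1  1.5 -0.   1.5 -0.8] F [-0.3 -0.4 -1.9] open 45.8 grip 61.6
```

View pics/s2.png

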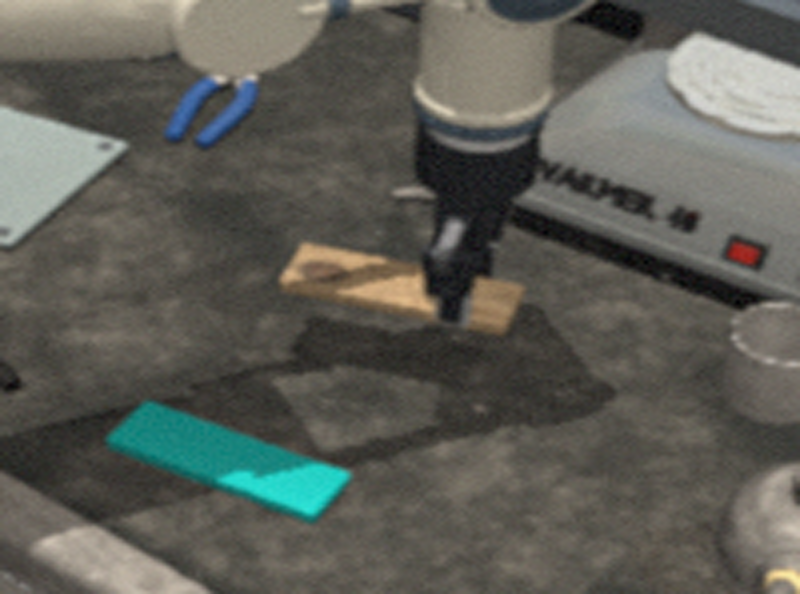

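Offcut is held at (450,290) in the crop and looks roughly level, well clear of the turquoise decoy. Now I check its tilt and offset in the grip, and work out the transit.

```bash
cat >> h.py <<'E'
JT=np.array([519.1,207.5]); TH=np.radians(11.1); JR=np.array([[np.cos(TH),-np.sin(TH)],[np.sin(TH),np.cos(TH)]])
def J(x,y): return JR@[x,y]+JT
def Ji(w): return JR.T@(np.asarray(w)[:2]-JT)
def wood(c):
    f=grab_frame(c); s=arm.sense(); R=s["eef_rot"]; g=f["frame"].astype(int); Z=f["z_map"]
    m=(g[...,2]-g[...,0]>25)&(g[...,2]>70)&(Z>0); v,u=np.nonzero(m); K=f["mtx"]; z=Z[m]
    p=np.c_[(u-K[0,2])/K[0,0]*z,-(v-K[1,2])/K[1,1]*z,-z]@f["T"][:3,:3].T+f["T"][:3,3]
    q=(p-s["tcp_pos"])@R
    k=(abs(q[:,1])<35)&(abs(q[:,0])<140)&(abs(q[:,2]-8)<14); q=q[k]
    if len(q)>20:
        w=cv2.minAreaRect(np.c_[q[:,0],q[:,1]].astype(np.float32))
        pl=np.linalg.lstsq(np.c_[q[:,:2],np.ones(len(q))],q[:,2],rcond=None)[0]
        print(c,len(q),"tool x",np.percentile(q[:,0],[1,99]),"y",np.percentile(q[:,1],[2,98]),"plane",pl.round(3),"rect",w)
E
python3 - <<'E'
from h import *
wood("top");wood("scene")
p=J(2,-125); goto([*p,90],11.1); print(p)
E
```

```text
top 307 tool x [ 10.3 116.2] y [-22.6  23.6] plane [ 0.  -0.   7.8] rect ((62.112483978271484, 0.9670562744140625), (109.72119140625, 48.26057815551758), 0.02806246280670166)
scene 717 tool x [-30.1 118. ] y [-28.  21.] plane [-0.  -0.1  9.6] rect ((44.62034606933594, -1.648813247680664), (57.63391876220703, 151.03994750976562), 88.7930679321289)
t 6.9 tcp [ 553.8 -243.8   86.5] yaw 19.91 zaxis [-0.  0. -1.] q [-0.5  0.1  1.5 -0.   1.5 -0.8] F [-0.2 -0.9 -0.5] open 46.2 grip 61.6
shift [312.3 103.8  -3.1]
turn 8.809608635096978
[545.1  85.2]
```

move_arm --motion "0 0 0 0 0 4.4 0.03;0 0 0 0 0 4.4 0.03;0 0 0 0 0 0 0.03;0 0 0 0 0 0 0.03"

```text
clock: 7.3
tcp_pos: [554.2, -243.9, 87.1]
eef_rot: [[-0.195, 0.981, -0.002], [0.981, 0.195, 0.001], [0.001, -0.002, -1.0]]
force: [-0.3, 0.2, 0.0]
opening: 45.7
grip_force: 61.6
```

```bash
python3 - <<'E'
from h import *
goto([*J(2,-125),70],11.1)
E
```

```text
t 7.3 tcp [ 554.2 -243.9   87.1] yaw 11.23 zaxis [-0.  0. -1.] q [-0.5  0.1  1.5 -0.   1.5 -0.7] F [-0.3  0.2  0. ] open 45.7 grip 61.6
shift [324.6  55.2  17.4]
turn 0.12574885605339148
```

move_arm --motion "0.0325 0.0055 0 0 0 0.1 0.03;0.0325 0.0055 0 0 0 0 0.03;0.0325 0.0055 0 0 0 0 0.03;0.0325 0.0055 0 0 0 0 0.03;0.0325 0.0055 0 0 0 0 0.03;0.0325 0.0055 0 0 0 0 0.03;0.0325 0.0055 0 0 0 0 0.03;0.0325 0.0055 0 0 0 0 0.03;0.0325 0.0055 0 0 0 0 0.03;0.0325 0.0055 0 0 0 0 0.03;0 0 0.017 0 0 0 0.03;0 0 0 0 0 0 0.03;0 0 0 0 0 0 0.03"

```text
clock: 8.6
tcp_pos: [546.0, 85.1, 70.7]
eef_rot: [[-0.192, 0.981, -0.002], [0.981, 0.192, -0.0], [-0.0, -0.002, -1.0]]
force: [-0.2, 0.5, -0.2]
opening: 46.2
grip_force: 61.6
```

```bash
python3 - <<'E'
from h import *
wood("top");wood("scene")
goto([*J(2,-125),32],11.1)
f=grab_frame("top"); im=f["frame"][190:300,190:340]
cv2.imwrite("pics/t3.png",cv2.resize(im,None,fx=5,fy=5,interpolation=cv2.INTER_CUBIC))
E
```

```text
top 220 tool x [-26.4 115.8] y [-23.9  20.8] plane [-0.   0.  11.4] rect ((44.42992401123047, -0.0020847320556640625), (48.208499908447266, 144.8314208984375), 89.73318481445312)
scene 476 tool x [-31.8 118.3] y [-30.3  20.3] plane [-0.  -0.  10.2] rect ((43.408660888671875, -5.201372146606445), (60.20149230957031, 151.91075134277344), 89.06928253173828)
t 8.7 tcp [546.8  84.7  71.8] yaw 10.98 zaxis [ 0. -0. -1.] q [ 0.1  0.   1.6 -0.   1.5 -0.1] F [-0.9 -0.1 -0.2] open 45.6 grip 61.6
shift [ 0.8 -1.5 39.8]
turn -0.11848264985941626
```

View pics/t3.png

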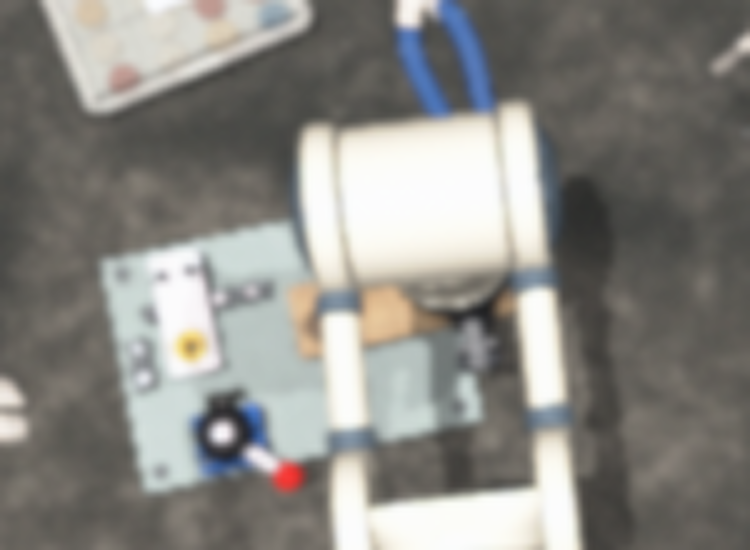

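Offcut's left end at (295,320) in the crop is lined up with the lane between fence (250,293) and pad, parallel to the plate. I descend next.

move_arm --motion "0 -0.001 0.02 0 0 0 0.03;0 0 0.014 0 0 0 0.03;0 0 0.002 0 0 0 0.03;0 0 0 0 0 0 0.03;0 0 0 0 0 0 0.03"

```text
clock: 9.25
tcp_pos: [546.0, 85.1, 36.0]
eef_rot: [[-0.191, 0.982, 0.001], [0.982, 0.191, 0.0], [-0.0, 0.001, -1.0]]
force: [0.5, -0.7, 0.1]
opening: 45.7
grip_force: 61.6
```

move_arm --motion "0 0 0.002 0 0 0 0.03;0 0 0 0 0 0 0.03;0 0 0 0 0 0 0.03"

```text
clock: 9.55
tcp_pos: [545.7, 85.2, 33.6]
eef_rot: [[-0.191, 0.982, 0.0], [0.982, 0.191, 0.0], [-0.0, 0.0, -1.0]]
force: [0.3, -0.2, -0.5]
opening: 45.8
grip_force: 61.6
```

move_arm --motion "0 0 0.002 0 0 0 0.03;0 0 0 0 0 0 0.03;0 0 0 0 0 0 0.03"

```text
clock: 9.85
tcp_pos: [545.5, 85.2, 31.2]
eef_rot: [[-0.191, 0.982, -0.0], [0.982, 0.191, 0.0], [0.0, -0.0, -1.0]]
force: [-1.1, -0.6, -0.9]
opening: 45.7
grip_force: 61.7
```

move_arm --motion "0.01 0 -0.001 0 0 0 0.03;0.015 0 0 0 0 0 0.03;0.015 0 0 0 0 0 0.03;0.01 0 0 0 0 0 0.03;0.01 0 0 0 0 0 0.03;0 0 0 0 0 0 0.03;0 0 0 0 0 0 0.03"

```text
clock: 10.55
tcp_pos: [534.0, 144.3, 32.2]
eef_rot: [[-0.192, 0.981, -0.0], [0.981, 0.192, -0.0], [-0.0, -0.0, -1.0]]
force: [-0.4, 0.7, -0.1]
opening: 45.9
grip_force: 61.7
```

```bash
python3 - <<'E'
from h import *
goto([*J(2,-25),32],11.1)
f=grab_frame("scene"); im=f["frame"][180:270,190:310]
cv2.imwrite("pics/s4.png",cv2.resize(im,None,fx=6.5,fy=6.5,interpolation=cv2.INTER_CUBIC))
E
```

```text
t 10.55 tcp [534.  144.3  32.2] yaw 11.05 zaxis [-0. -0. -1.] q [ 0.2  0.   1.7 -0.   1.4  0. ] F [-0.4  0.7 -0.1] open 45.9 grip 61.7
shift [39.9 -0.5  0.2]
turn -0.04640100833394456
```

View pics/s4.png

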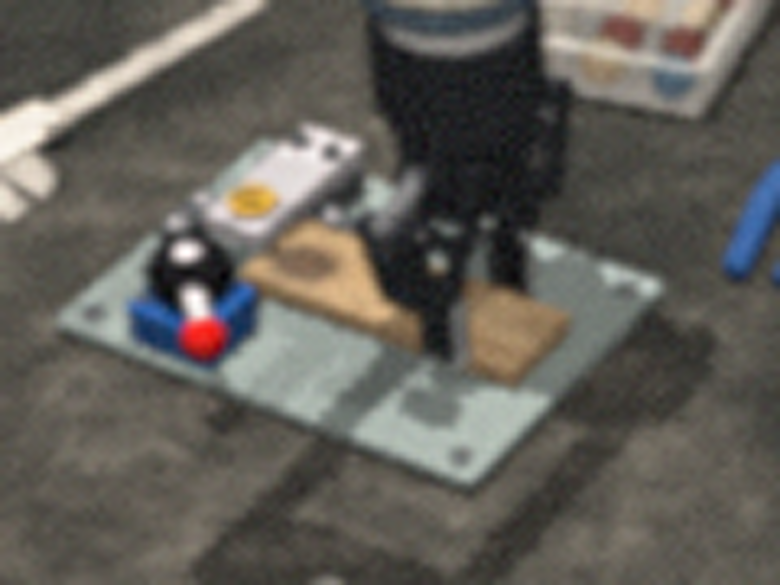

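The offcut's end is entering at the bush plate (250,250 in the crop) with no contact force. I go on sliding.

move_arm --motion "0.008 0 0 0 0 0 0.03;0.008 0 0 0 0 0 0.03;0.008 0 0 0 0 0 0.03;0.008 0 0 0 0 0 0.03;0 0 0 0 0 0 0.03;0 0 0 0 0 0 0.03"

```text
clock: 11.2
tcp_pos: [527.9, 175.7, 32.2]
eef_rot: [[-0.192, 0.981, -0.0], [0.981, 0.192, -0.0], [-0.0, -0.0, -1.0]]
force: [0.1, -0.1, -1.8]
opening: 45.7
grip_force: 61.7
```

move_arm --motion "0.002 0 0 0 0 0 0.03;0.002 0 0 0 0 0 0.03;0.002 0 0 0 0 0 0.03;0 0 0 0 0 0 0.03"

```text
clock: 11.6
tcp_pos: [526.8, 181.5, 32.3]
eef_rot: [[-0.191, 0.982, -0.0], [0.982, 0.191, 0.0], [0.0, -0.0, -1.0]]
force: [-0.7, -0.1, -0.2]
opening: 45.8
grip_force: 61.7
```

move_arm --motion "0.002 0 0 0 0 0 0.03;0.002 0 0 0 0 0 0.03;0 0 0 0 0 0 0.03"

```text
clock: 11.9
tcp_pos: [526.2, 184.3, 32.2]
eef_rot: [[-0.191, 0.982, 0.0], [0.982, 0.191, -0.002], [-0.002, -0.0, -1.0]]
force: [0.8, -5.1, -1.0]
opening: 45.5
grip_force: 61.7
```

move_arm --motion "0.001 0 0.001 0 0 0 0.03;0 0 0.001 0 0 0 0.03;0 0 0.001 0 0 0 0.03;0 0 0 0 0 0 0.03;0 0 0 0 0 0 0.03" --squeeze 40

```text
clock: 12.4
tcp_pos: [526.3, 184.3, 31.2]
eef_rot: [[-0.19, 0.982, 0.001], [0.982, 0.19, -0.004], [-0.004, -0.0, -1.0]]
force: [-4.8, -9.3, 9.2]
opening: 45.6
grip_force: 62.8
```

move_arm --motion "0 0 0 0 0 0 0.055;0 0 0 0 0 0 0.065;0 0 0 0 0 0 0.075;0 0 0 0 0 0 0.075;0 0 0 0 0 0 0.075"

```text
clock: 12.9
tcp_pos: [525.8, 186.5, 29.1]
eef_rot: [[-0.191, 0.982, -0.0], [0.982, 0.191, 0.0], [0.0, -0.0, -1.0]]
force: [-0.5, 0.2, 0.0]
opening: 75.1
grip_force: 0.0
```

```bash
python3 - <<'E'
from h import *
goto(); 
for c in("top","scene"):
    f=grab_frame(c)
    for r in outline_of(c,"offcut"):
        q=rect(f,r["mask"],22); 
        if np.linalg.norm(q[0]-[520,225])<90: print(c,r["confidence"],q,Ji(q[0]))
    p=place_of(c,"offcut"); print([(Ji(r["centre"]),r["centre"][2],r["confidence"]) for r in p if r["centre"][1]>100])
im=f["frame"][180:270,190:310]
cv2.imwrite("pics/s5.png",cv2.resize(im,None,fx=6.5,fy=6.5,interpolation=cv2.INTER_CUBIC))
E
```

```text
t 12.9 tcp [525.8 186.5  29.1] yaw 11.02 zaxis [-0.  0. -1.] q [0.3 0.1 1.7 0.  1.4 0.1] F [-0.5  0.2  0. ] open 75.1 grip 0.0
[(array([ 1.4, 14.7]), 11.3, 0.57), (array([ 4.6, 59.4]), 26.8, 0.47), (array([ 8.2, 18.2]), 16.2, 0.26)]
scene 0.85 (array([515. , 209.9]), array([ 57.7, 130.1]), np.float32(103.80652), array([518. , 190.2])) [-3.6  3.1]
scene 0.73 (array([510.4, 196.5]), array([173.7, 231.5]), np.float32(100.59018), array([493.4, 182.2])) [-10.7  -9.1]
[(array([-1.1, 21.6]), 11.1, 0.63)]
```

View pics/s5.png

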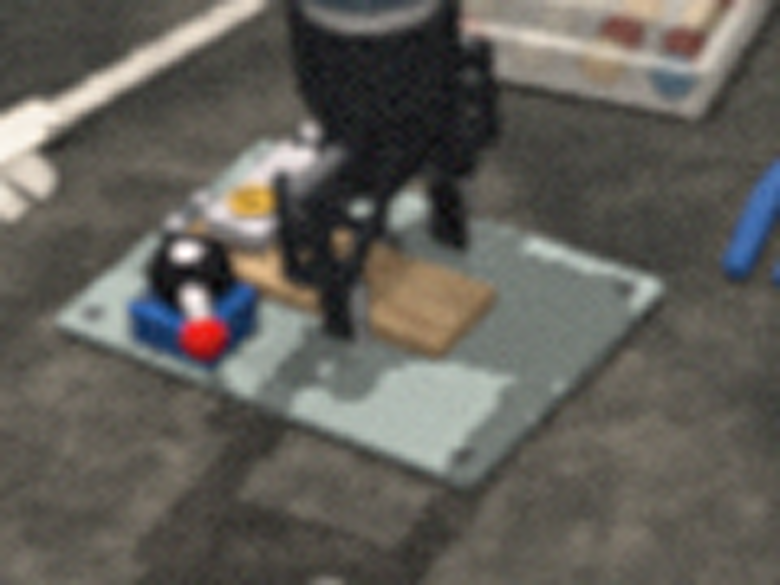

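The offcut lies under the bush plate, flat, with its free end at (465,320). To seat it at the stop I nudge that end with closed fingers.

move_arm --motion "0 0 -0.02 0 0 0 0.075;0 0 -0.03 0 0 0 0.06;-0.03 0 0 0 0 0 0.03;-0.035 0 0 0 0 0 0;0 0 0 0 0 0 0;0 0 0.025 0 0 0 0;0 0 0.02 0 0 0 0;0 0 0 0 0 0 0;0 0 0 0 0 0 0"

```text
clock: 14.1
tcp_pos: [538.0, 122.8, 34.2]
eef_rot: [[-0.191, 0.982, -0.001], [0.982, 0.191, 0.0], [0.0, -0.001, -1.0]]
force: [0.0, -0.1, 0.5]
opening: -0.0
grip_force: 0.0
```

move_arm --motion "0.005 0 0 0 0 0 0;0.005 0 0 0 0 0 0;0.002 0 0 0 0 0 0;0.002 0 0 0 0 0 0;0 0 0 0 0 0 0"

```text
clock: 14.6
tcp_pos: [535.7, 136.6, 34.6]
eef_rot: [[-0.191, 0.981, 0.0], [0.981, 0.191, 0.0], [0.0, 0.0, -1.0]]
force: [-0.6, 0.3, 0.5]
opening: -0.3
grip_force: 0.0
```

```bash
python3 - <<'E'
from h import *
goto(); print(Ji(arm.sense()["tcp_pos"]))
E
```

```text
t 14.6 tcp [535.7 136.6  34.6] yaw 11.04 zaxis [ 0.  0. -1.] q [ 0.2  0.   1.7  0.   1.4 -0. ] F [-0.6  0.3  0.5] open -0.3 grip 0.0
[  2.6 -72.8]
```

move_arm --motion "0.001 0 0.001 0 0 0 0;0.001 0 0 0 0 0 0;0.001 0 0 0 0 0 0;0.001 0 0 0 0 0 0;0 0 0 0 0 0 0"

```text
clock: 15.1
tcp_pos: [534.9, 140.2, 33.3]
eef_rot: [[-0.191, 0.982, 0.0], [0.982, 0.191, 0.0], [0.0, 0.0, -1.0]]
force: [-0.1, 0.7, 0.6]
opening: -0.0
grip_force: 0.0
```

move_arm --motion "0.001 0 0 0 0 0 0;0.001 0 0 0 0 0 0;0 0 0 0 0 0 0"

```text
clock: 15.4
tcp_pos: [534.7, 141.0, 33.3]
eef_rot: [[-0.19, 0.982, 0.0], [0.982, 0.19, -0.002], [-0.002, -0.0, -1.0]]
force: [0.3, -4.1, 0.5]
opening: -0.3
grip_force: 2.4
```

move_arm --motion "0.001 0 0 0 0 0 0;0.001 0 0 0 0 0 0;0 0 0 0 0 0 0"

```text
clock: 15.7
tcp_pos: [534.6, 141.2, 33.3]
eef_rot: [[-0.19, 0.982, 0.001], [0.982, 0.19, -0.005], [-0.006, -0.0, -1.0]]
force: [0.5, -11.8, 0.6]
opening: -0.1
grip_force: 5.5
```

Seated: the force rises without any travel. I back off, rise and measure the ball.

move_arm --motion "-0.01 0 0 0 0 0 0;-0.02 0 0 0 0 0 0;0 0 -0.03 0 0 0 0.02;0 0 -0.04 0 0 0 0.032;0 0 0 0 0 0 0.032;0 0 0 0 0 0 0.032"

```text
clock: 16.3
tcp_pos: [540.7, 114.8, 104.9]
eef_rot: [[-0.191, 0.982, 0.003], [0.982, 0.191, 0.001], [0.001, 0.003, -1.0]]
force: [-0.3, 0.9, -0.2]
opening: 32.1
grip_force: 0.0
```

```bash
cat >> h.py <<'E'
def ball(c):
    f=grab_frame(c); g=f["frame"].astype(int)
    m=(g[...,2]-g[...,1]>70)&(g[...,2]-g[...,0]>70); v,u=np.nonzero(m); w=toplane(f,np.c_[u,v],47)
    k=np.linalg.norm(w-J(-56,50),axis=1)<75; p=w[k].mean(0); d=Ji(p)-[-56,50]
    print(c,k.sum(),"ball",p,"jig",Ji(p),"r",np.hypot(*d),"knob",np.arctan2(-d[0],-d[1])-0.5)
E
python3 - <<'E'
from h import *
ball("top");ball("scene"); goto()
for a in (0.25,):
  pass
E
```

```text
top 5 ball [425.2 211.5] jig [-91.4  22. ] r 45.17203365009626 knob 0.4014331414818647
scene 33 ball [424.7 207.9] jig [-92.5  18.6] r 48.15063290835855 knob 0.3604229898736535
t 16.4 tcp [539.3 114.7 102.3] yaw 11.02 zaxis [-0.  0. -1.] q [ 0.1 -0.   1.6  0.   1.6 -0. ] F [-0.3 -0.4  0.3] open 31.8 grip 0.0
```

move_arm --motion "0.028 -0.0235 0 0 0 0 0.034;0.028 -0.0235 0 0 0 0 0.034;0.027 -0.0235 0 0 0 0 0.034;0.027 -0.0235 0 0 0 0 0.034;0 0 0 0 0 -8.4 0.034;0 0 0 0 0 -8.4 0.034;0 0 0 0 0 -8.4 0.034;0 0 0 0 0 -8.4 0.034;0 0 0 0 0 -8.4 0.034;0 0 0 0 0 -8.4 0.034;0 0 0 0 0 -8.4 0.034;0 0 0 0 0 -8.4 0.034;0 0 0 0 0 -8.4 0.034;0 0 0 0 0 -8.4 0.034;0 0 0 0 0 -8.4 0.034;0 0 0 0 0 -8.4 0.034;0 0 0 0 0 -8.4 0.034;0 0 0 0 0 -8.4 0.034;0 0 0 0 0 -8.4 0.034;0 0 0 0 0 -8.4 0.034"

```text
clock: 18.4
tcp_pos: [425.7, 204.5, 101.4]
eef_rot: [[-0.562, -0.827, -0.003], [-0.827, 0.562, -0.001], [0.002, 0.002, -1.0]]
force: [-0.2, 0.7, -0.1]
opening: 34.3
grip_force: 0.0
```

move_arm --motion "0 0 0 0 0 0 0.034;0 0 0 0 0 0 0.034"

```text
clock: 18.6
tcp_pos: [426.0, 204.5, 102.1]
eef_rot: [[-0.571, -0.821, -0.002], [-0.821, 0.571, -0.001], [0.002, 0.001, -1.0]]
force: [0.5, 0.1, 0.1]
opening: 33.8
grip_force: 0.0
```

```bash
python3 - <<'E'
from h import *
goto([*J(-91.9,15.2),52],145.3)
f=grab_frame("scene"); im=f["frame"][160:270,160:310]
cv2.imwrite("pics/s6.png",cv2.resize(im,None,fx=5.3,fy=5.3,interpolation=cv2.INTER_CUBIC))
for c in("top","scene"): print([(r["centre"],Ji(r["centre"]),r["confidence"]) for r in place_of(c,"knob_ball")])
E
```

```text
t 18.6 tcp [426.  204.5 102.1] yaw 145.19 zaxis [-0. -0. -1.] q [ 0.4 -0.2  1.8  0.   1.6 -2.2] F [0.5 0.1 0.1] open 33.8 grip 0.0
shift [-0.2  0.1 50.1]
turn -0.11111162163265931
[([423.0, 202.7, 44.7], array([-95.2,  13.8]), 0.58)]
[([429.1, 207.2, 48.7], array([-88.4,  17. ]), 0.71)]
```

View pics/s6.png

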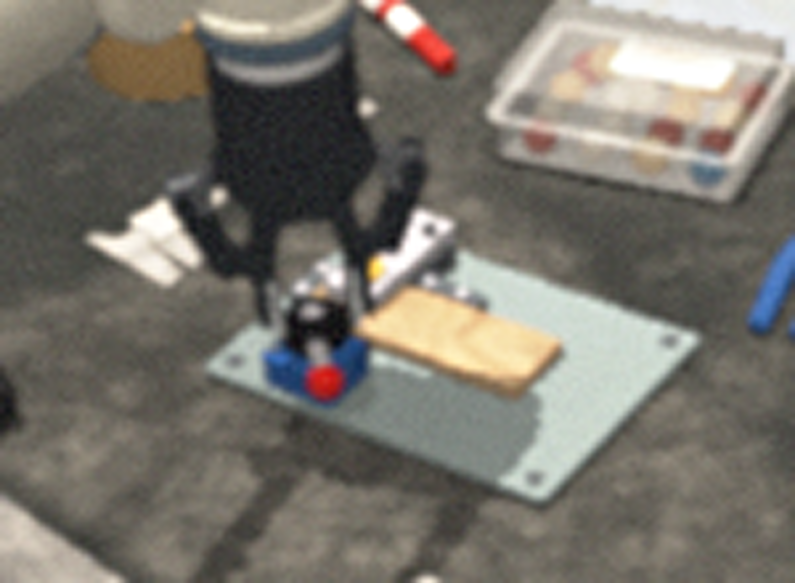

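Fingers hang above and either side of the red ball at (325,380); the offcut is in place under the bush. I descend and turn the knob.

move_arm --motion "0 0 0.02 0 0 0 0.034;0 0 0.02 0 0 0 0.034;0 0 0.01 0 0 0 0.034;0 0 0 0 0 0 0.034;0 0 0 0 0 0 0.034"

```text
clock: 19.25
tcp_pos: [426.8, 204.7, 53.8]
eef_rot: [[-0.568, -0.823, 0.0], [-0.823, 0.568, 0.0], [-0.0, -0.0, -1.0]]
force: [0.2, 0.7, 0.3]
opening: 33.9
grip_force: 0.0
```

move_arm --motion "-0.0005 0.007 0 0 0 8 0.034;-0.0005 0.007 0 0 0 8 0.034;-0.0005 0.007 0 0 0 8 0.034;-0.0005 0.007 0 0 0 8 0.034;-0.0005 0.007 0 0 0 8 0.034;0 0 0 0 0 0 0.034"

```text
clock: 19.85
tcp_pos: [407.0, 233.0, 54.5]
eef_rot: [[-0.964, -0.265, 0.001], [-0.265, 0.964, 0.0], [-0.001, -0.0, -1.0]]
force: [-0.7, -0.8, 0.7]
opening: 34.1
grip_force: 0.3
```

```bash
python3 - <<'E'
from h import *
a=np.radians(45.8+40); goto([*J(-56-50*np.sin(a),50-50*np.cos(a)),52],191.1-np.degrees(a)); ball("top"); ball("scene")
E
```

```text
t 19.85 tcp [407.  233.   54.5] yaw 105.35 zaxis [ 0.  0. -1.] q [ 0.5 -0.2  1.9 -0.   1.5 -1.4] F [-0.7 -0.8  0.7] open 34.1 grip 0.3
shift [ 0.8 -0.2  2.5]
turn 0.05002692961984678
top 0 ball [nan nan] jig [nan nan] r nan knob nan
scene 16 ball [404.8 230.9] jig [-107.7   45. ] r 51.94640685140465 knob 0.973993019440869h.py:42: RuntimeWarning: Mean of empty slice.
  k=np.linalg.norm(w-J(-56,50),axis=1)<75; p=w[k].mean(0); d=Ji(p)-[-56,50]
  ret = um.true_divide(
```

move_arm --motion "0.0002 0.007 0.002 0 0 8 0.034;-0.0005 0.007 0 0 0 8 0.034;-0.0005 0.007 0 0 0 8 0.034;-0.0005 0.007 0 0 0 8 0.034;-0.0005 0.007 0 0 0 8 0.034;-0.0005 0.007 0 0 0 8 0.034;-0.0005 0.007 0 0 0 8 0.034;-0.0005 0.007 0 0 0 8 0.034;0 0 0 0 0 0 0.034"

```text
clock: 20.85
tcp_pos: [421.9, 283.9, 51.9]
eef_rot: [[-0.662, 0.749, 0.001], [0.749, 0.662, 0.001], [0.0, 0.001, -1.0]]
force: [-0.7, -0.3, -0.2]
opening: 33.8
grip_force: 0.0
```

move_arm --motion "-0.0005 0.0035 0 0 0 4 0.034;-0.0003 0.0035 0 0 0 4 0.034;-0.0003 0.0035 0 0 0 4 0.034;0 0 0 0 0 0 0.034"

```text
clock: 21.25
tcp_pos: [430.1, 289.2, 51.5]
eef_rot: [[-0.495, 0.869, -0.001], [0.869, 0.495, 0.001], [0.001, -0.0, -1.0]]
force: [-3.3, 0.3, 1.4]
opening: 34.1
grip_force: 1.2
```

```bash
python3 - <<'E'
from h import *
a=np.radians(45.8+116); goto([*J(-56-50*np.sin(a),50-50*np.cos(a)),52],191.1-np.degrees(a)); ball("scene")
E
```

```text
t 21.25 tcp [430.1 289.2  51.5] yaw 29.66 zaxis [-0.  0. -1.] q [ 0.5 -0.1  1.8  0.   1.5  0. ] F [-3.3  0.3  1.4] open 34.1 grip 1.2
shift [ 0.2  0.1 -0.5]
turn 0.3639096037477998
scene 0 ball [nan nan] jig [nan nan] r nan knob nanh.py:42: RuntimeWarning: Mean of empty slice.
  k=np.linalg.norm(w-J(-56,50),axis=1)<75; p=w[k].mean(0); d=Ji(p)-[-56,50]
  ret = um.true_divide(
```

move_arm --motion "0 0.002 0 0 0 2 0.034;0 0.002 0 0 0 2 0.034;0 0 0 0 0 0 0.034"

```text
clock: 21.6
tcp_pos: [432.0, 289.5, 51.1]
eef_rot: [[-0.433, 0.901, -0.005], [0.901, 0.433, -0.004], [-0.001, -0.006, -1.0]]
force: [-9.6, -7.0, 7.5]
opening: 33.9
grip_force: 6.0
```

move_arm --motion "0 0.002 0 0 0 0 0.034;0 0 0 0 0 0 0.034;0 0 0 0 0 0 0.034"

```text
clock: 21.9
tcp_pos: [432.3, 289.7, 50.9]
eef_rot: [[-0.434, 0.901, -0.008], [0.901, 0.434, -0.005], [-0.001, -0.01, -1.0]]
force: [-16.7, -9.6, 11.0]
opening: 33.8
grip_force: 9.4
```

move_arm --motion "0 0.002 0 0 0 0 0.034;0 0 0 0 0 0 0.034;0 0 0 0 0 0 0.034"

```text
clock: 22.2
tcp_pos: [432.6, 289.8, 50.7]
eef_rot: [[-0.434, 0.901, -0.012], [0.901, 0.434, -0.007], [-0.001, -0.014, -1.0]]
force: [-22.0, -13.6, 14.3]
opening: 33.9
grip_force: 12.9
```

move_arm --motion "0 -0.004 0 0 0 0 0.034;0 -0.003 0 0 0 0 0.034;0 -0.003 0 0 0 0 0.034;0 0 0 0 0 0 0.034;0 0 -0.01 0 0 0 0.034;0 0 -0.03 0 0 0 0.034;0 0 -0.05 0 0 0 0.034;0 0 -0.05 0 0 0 0.034;0.05 0 0 0 0 0 0.034;0.05 0 0 0 0 0 0.034;0.05 0 0 0 0 0 0.034;0.05 0 0 0 0 0 0.034;0 0 0 0 0 0 0.034;0 0 0 0 0 0 0.034"

```text
clock: 23.6
tcp_pos: [342.0, 470.1, 191.5]
eef_rot: [[-0.432, 0.902, 0.0], [0.902, 0.432, -0.0], [-0.0, 0.0, -1.0]]
force: [1.3, -0.2, 0.2]
opening: 33.4
grip_force: 0.0
```

```bash
python3 - <<'E'
from h import *
goto(); ball("top"); ball("scene")
f=grab_frame("top"); g=f["frame"]
for r in outline_of("top","offcut"):
    q=rect(f,r["mask"],22)
    if abs(q[0][1]-225)<60: print(r["confidence"],q,Ji(q[0]))
s=grab_frame("scene")["frame"]
a=cv2.resize(g[205:300,200:295],(400,400),interpolation=cv2.INTER_CUBIC); b=cv2.resize(s[180:275,190:285],(400,400),interpolation=cv2.INTER_CUBIC)
cv2.imwrite("pics/fin.png",np.hstack([a,b]))
E
```

```text
t 23.6 tcp [342.  470.1 191.5] yaw 25.59 zaxis [ 0. -0. -1.] q [ 0.9  0.   1.4 -0.   1.7  0.4] F [ 1.3 -0.2  0.2] open 33.4 grip 0.0
top 26 ball [424.5 287.6] jig [-77.5  96.8] r 51.523928170005384 knob 2.2121920111871733
scene 35 ball [424.3 292.1] jig [-76.7 101.3] r 55.27788031047658 knob 2.257699335978577
0.86 (array([525.5, 201.6]), array([ 46.1, 102.1]), np.float32(99.996666), array([525.5, 200.3])) [ 5.1 -7. ]
```

View pics/fin.png

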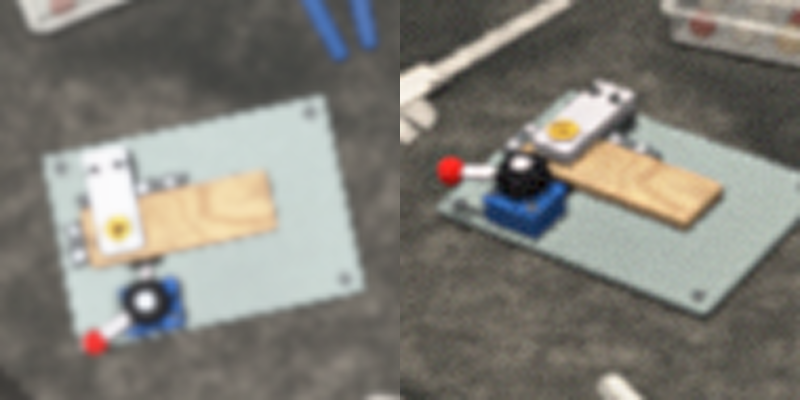

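The final picture shows the ball at (95,342) at the knob's end stop (measured about 2.2 rad). The board lies along the fence with its end at the stop (75,240), and its free edge measures jig y ≈ -58, as it should.

```bash
python3 -c "
from bench import arm
print(arm.hand_in())"
```

```text
the job is handed in; nothing more can be done
None
```

I handed the job in at about 24 s of robot time: the offcut is seated at the end stop under the bush plate and clamped along the fence, and the knob is at its end stop (about 2.2 rad measured). The hand-in returned no verdict, and I didn't re-measure the other things on the bench.

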